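# Press a sample cell's plug home with a quick clamp

### The job

Press the white plug fully home in the steel sample cell with the quick clamp: squeeze the sprung trigger again and again so that the jaw walks onto the plug and drives it in until its flange sits flush on the cell, and keep it squeezed there, gently but firmly, for two seconds. Then let go of the trigger and press the release tab so that the jaw springs all the way back. Leave the cell in its cradle, do not push jaw, plug or cell with the robot itself, never load the plug with more than 40 N, and leave the other things on the bench where they are.

Things in the scene. Friction and masses are not known exactly. Their poses are not given: they have to be found in the camera images.
- clamp: Quick clamp, fixed on the bench. Origin: underside, on the centre line, below the jaw-side face of the palm post. x along the bar from trigger to jaw and cell (the way trigger and jaw advance), z up. Base plate 400 x 90 x 12 mm (x -165 to 235); housing 44 wide, x -155 to 20, top 58 mm up. On it: tab at x -122, trigger at x -43, palm post at x -12 to 0. Elsewhere nothing is over 75 mm high.
- palm_top (a point): Middle of the top of the fixed black palm post (12 mm along clamp x, 28 mm wide, 54 mm free height above the housing). It does not move.
- trigger_top (a point): Middle of the top of the black trigger paddle: 10 mm along clamp x, 28 wide, top 112 mm above the bench, free from 60 mm up, ridged on its -x face. Over their outer faces trigger and palm measure 48 mm at rest, 26 mm fully squeezed; only the trigger moves.
- trigger (a joint): Trigger travel towards the palm, m: 0 rest, 0.022 full. Spring 4.4 to 6.2 N, damped 40 N per m/s. After 9 mm of play it carries the jaw 1:1. Walking the free jaw takes 9 to 13 N of squeeze, pushing the plug in 17 to 22 N; the rest beyond loads the plug. Squeeze slowly, about 0.5 s or more. It returns in about 0.5 s and must be below 0.001 before the next squeeze or the release.
- jaw (a joint): Jaw travel, m: 0 fully open, 0.062 most. A ratchet of 6 mm pitch holds it when the trigger returns, so it may slip back up to 6 mm; each full squeeze gains 12 mm. A light spring (2 to 3 N) opens it fully when the tab is pressed with the trigger at rest.
- jaw_face (a point): Centre of the face of the moving steel jaw (34 mm wide, 36 mm tall) that meets the plug; 48 mm above the bench.
- tab (a joint): Travel of the release tab downwards, m: 0 up, 0.007 down. Spring 1.6 N at the top, 3 N fully down, then a hard stop. Press it well down: the ratchet lets go beyond about 0.002 to 0.003; the tab clicks by itself as the jaw walks. Hold it down about a second while the jaw runs back; let it rise again.
- tab_top (a point): Middle of the upper face of the steel release tab, a plate 30 x 28 mm, 75 mm above the bench when up. Pressed straight down.
- cradle: Aluminium cradle with an upright anvil at its +x end, fixed on the base plate at a place along the bar that differs each time. Origin: underside, 12 mm above the bench, below the middle of the cell's place; x as the clamp; floor 18 mm above the origin; anvil face at x +34 mm; low side walls 39 mm apart.
- cell: Steel sample cell, a block 60 x 36 x 36 mm with a small glass window on top, lying loose in the cradle, 1 to 8 mm short of the anvil, against which the jaw pushes it. Origin: centre of its underside; x as the clamp (plug on the -x end). 0.25 to 0.5 kg.
- plug (a joint): How far the white plug is pressed into the cell, m: 0 out, 0.012 fully home (flange flush on the block; the stop gives up to 0.3 mm under load). Starts at 0 to 0.004. About 8 N of friction holds it where it is left. More than 40 N on the plug cracks the cell's window.
- plug_face (a point): Centre of the outer face of the plug's flange, a disc 30 mm across and 6 mm thick, 48 mm above the bench; the face that the jaw pushes.
Mind the look-alikes: they are no part of the job. Leave any green or purple look-alike of the cell alone.

How it is judged:
By the outcome, as a careful person would: the job done as asked, in the order asked, and still so for the second after the job is handed in, with the robot touching nothing.
It also fails if it takes over 72 s, if anything falls off the work surface, if the arm or the gripper's body presses on something with over 40 N, if the wrist force passes 120 N, or if a joint passes its speed limit or range.

### The arm

A 6-joint arm with a two-finger parallel gripper is mounted at the origin on the work surface. World frame = base frame: x ahead of the robot, y to its left, z up, the work surface at z = 0. Lengths are in m, angles in rad, forces in N, time in s.
With the tool pointing down it reaches from about 0.4 to 0.825 m from the base axis. Payload 7 kg.
Tool frame: the origin (TCP) lies at the very end of the fingers, on their centre line; the grasp point (between the pads) lies 19 mm behind it; y points along the fingers, x is the direction in which the jaws open and shut, and the axes are right-handed (so a half turn about y gives the same grasp; the last joint's range is limited). The gripper opens to 88 mm and grips with 3 to 60 N. Pads are 19 mm wide; open, the fingers measure 130 mm over their backs; the gripper's body (78 mm by 193 mm) begins 47 mm behind the grasp point.
Start: joints at [1.559, 0.359, 0.012, 0, -1.224, -0.288], TCP at [0.199, 0.645, 0.227] pointing down, gripper open.
Joint ranges: [-3.07, 3.07], [-1.43, 2.12], [-1.02, 1.25], [-3.03, 1.67], [-3.05, -0], [-3.03, 3.03]. Speed limits (rad/s): [2.39, 2.39, 3.01, 3.14, 3.14, 3.14].

### API

Orientations are given as [roll, pitch, yaw] about the fixed x, y, z axes, in that order (R = Rz(yaw) Ry(pitch) Rx(roll)).
In Python, from station import arm gives the robot as it stands.
- The arm moves only by the tool move_arm, never from a script. Its arguments are lists of equal length, an entry for each row: "jaw": the closure, from 0 (fully open) to 1 (shut); "offset": the shift along the tool's x, y, z in m, a list of three; "roll": the turn about the tool's y in rad. In form: {"jaw": [jaw, ...], "offset": [[dx, dy, dz], ...], "roll": [roll, ...]}. A call has 1 to 5 rows; each row shifts and turns the commanded pose from where the row before left it, along the tool's axes as they then stand; what a row does not reach is not made up. A row lasts 1/8 s, in which the tool goes at most 62.5 mm and 10.7 degrees, less where a joint would pass 70% of its speed; a pose out of reach is approached as far as the arm can. A call is refused whole if a number of a shift passes 0.0625 or a number of a turn 0.188, either way. A call with a gripper value outside its range is refused whole. The fingers move at their own pace and stop on an object; "grip_force" is the grip in N (left out, the last holds). Time passes only in rows, so rows that do not move let the fingers close. It gives the time, the measured TCP pose, the force and the opening at its end, in the units of the state.
- arm.get_state(): the state, without advancing time (a new reading comes with each control period).
- arm.grab_frame(name): name is "scene" or "side" or "wrist"; returns a dict with "pixels" (420x560x3 uint8, blue, green, red), "fovy" (degrees; the focal length in pixels is half the picture's height over the tangent of half this angle, whatever the lens; pixels are square), "cx", "cy" (the principal point, pixels), "position" and "attitude" of the camera in the world; the wrist camera has in their place "hand_eye" (4x4, takes a point from camera to tool coordinates, whose origin is the TCP and whose axes are the tool frame's). Camera axes: x right, y down, z forward; pixel columns grow to the right and rows downward; lengths in m; the calibration is good to about 2 mm. A picture is of the moment at which its call begins: read the wrist's pose just before it. There is no depth.
- arm.job_done(): hands the job in, once; it reports no verdict.
Trained networks look in a picture, given as the dict that the camera call returned (one of the last four; its "shot" number tells which), for a name from the list of things; names that differ only in an ending like _2 or _b are one class to them, and where a whole thing is asked for, a point or a joint stands for the part that bears it (a point fixed in the world has none). Each returns a list of dicts, best first, with "p" (0 to 1); they miss things now and then, are a little off and sometimes report something else, mostly with a low value. They report only what shows in the picture. A call takes as long as a camera call. They do not tell look-alikes from the thing itself.
- arm.recognise(picture, thing): "position" ([x, y, z] in m, in world coordinates, good to about 4 mm: the middle of the surface that is visible of it).
- arm.landmark_of(picture, thing): "position" ([x, y, z] in m, in world coordinates, good to about 4 mm: a listed point, or the origin of a listed thing).
The state is a dict: "t": time; "q": joint angles; "qd": joint speeds; "joint_efforts": joint torques, N m; "eef_pos": TCP position; "ee_rot": TCP orientation; "force": force on the tool from outside, world axes, zero at the start; "moment": the same for the moment, N m; "width": finger opening in m.
Only numpy, scipy, OpenCV 4.12 (cv2) and the standard library are available. Lean on these libraries where they do the work, as an engineer would, in place of code of your own. Each camera call takes 0.05 s, during which the arm holds its last target.

## Working session

There is one attempt and no reset: what is moved stays moved. The work goes in short steps, Python scripts to look and compute and a tool call to move; the robot and the scene stay as the last step left them, time stands still between calls to the robot, and variables do not carry over. Pictures are saved under pics/ and viewed, and the job is handed in when it is done.

Besides the shell and the picture viewer there is one more tool, called after "Request:" as name(argument=value, ...), one argument or row to a line, values as JSON. move_arm: Moves the arm, as the interface text tells. Its arguments: {"type":"object","properties":{"jaw":{"type":"array","items":{"type":"number"}},"offset":{"type":"array","items":{"type":"array","items":{"type":"number"}}},"roll":{"type":"array","items":{"type":"number"}},"grip_force":{"type":"number"}},"required":["jaw","offset","roll"]}

```bash
ls; mkdir -p pics; cat > h.py <<'E'
import numpy as np, cv2
from station import arm
E
python3 - <<'E'
from h import *
s=arm.get_state()
for k,v in s.items(): print(k,np.round(v,4))
for n in ["scene","side","wrist"]:
    f=arm.grab_frame(n); cv2.imwrite(f"pics/{n}0.png",f["pixels"])
    print(n,f["fovy"],f["cx"],f["cy"],f.get("position"),f["shot"],f.get("hand_eye"))
    for t in ["clamp","palm_top","trigger_top","jaw_face","tab_top","plug_face","cell","cradle"]:
        for d in arm.landmark_of(f,t)[:3]: print(t,np.round(d["position"],3),round(d["p"],2))
E
```

```text
pics
t 0.0
q [ 1.5591e+00  3.5940e-01  1.1100e-02 -3.0000e-04 -1.2241e+00 -2.8810e-01]
qd [-0.0019 -0.0002  0.0003 -0.0005  0.0015  0.0005]
joint_efforts [-3.00000e-04 -5.82710e+01  2.93062e+01  6.99730e+00  6.90000e-03
 -2.00000e-04]
eef_pos [0.1992 0.6444 0.2256]
ee_rot [-1.5706e+00 -1.6000e-03 -1.8707e+00]
force [ 0.338  -0.3944  0.4096]
moment [-0.0135  0.0288 -0.0604]
width 0.0876
scene 54.10299466362803 280.5127234733489 207.22925606673087 [ 0.99686681 -0.00438371  0.61051365] 1 None
clamp [ 0.544 -0.001 -0.   ] 0.7
palm_top [ 0.537 -0.006  0.113] 0.94
trigger_top [ 0.528 -0.042  0.113] 0.51
jaw_face [0.567 0.084 0.05 ] 0.57
tab_top [ 0.507 -0.117  0.078] 0.54
plug_face [0.602 0.349 0.019] 0.63
plug_face [ 0.53  -0.042  0.112] 0.59
plug_face [0.777 0.186 0.02 ] 0.56
cell [0.588 0.143 0.026] 0.86
cell [0.732 0.166 0.003] 0.75
cell [0.604 0.306 0.002] 0.75
cradle [0.585 0.146 0.012] 0.95
side 52.99945042928303 274.28558541360457 207.59410906564815 [ 0.41582323 -0.57838485  0.51108746] 2 None
clamp [ 0.528 -0.04   0.112] 0.42
palm_top [ 0.544 -0.005  0.11 ] 0.66
trigger_top [ 0.526 -0.041  0.109] 0.88
jaw_face [0.571 0.083 0.046] 0.67
tab_top [ 0.501 -0.114  0.076] 0.76
plug_face [0.571 0.1   0.049] 0.65
plug_face [0.775 0.191 0.018] 0.58
cell [0.583 0.145 0.03 ] 0.92
cell [0.731 0.17  0.002] 0.92
cell [0.608 0.306 0.   ] 0.78
cradle [0.586 0.144 0.009] 0.57
wrist 58.60668442426118 283.85770258622085 211.63993959717232 None 3 [[ 9.99998800e-01  1.54880424e-03 -2.77939746e-05  6.00576825e-04]
 [ 4.73329320e-04 -2.88426359e-01  9.57501964e-01 -1.58380195e-01]
 [ 1.47496658e-03 -9.57500829e-01 -2.88426746e-01  7.82067132e-02]
 [ 0.00000000e+00  0.00000000e+00  0.00000000e+00  1.00000000e+00]]
```

View pics/scene0.png

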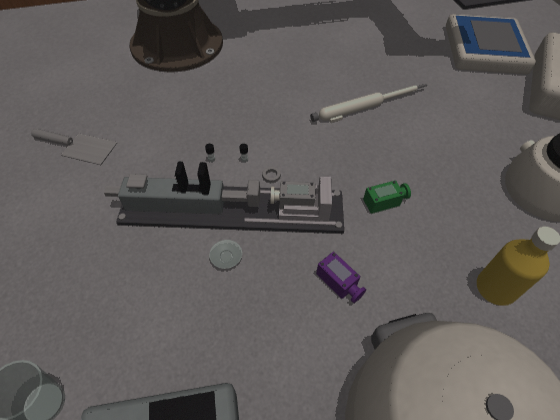

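View pics/side0.png

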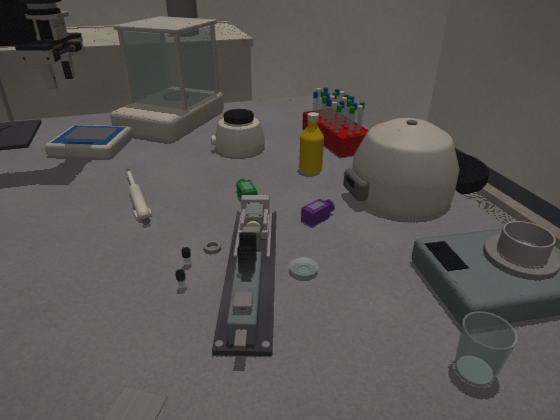

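```bash
python3 - <<'E'
from h import *
a=cv2.imread("pics/scene0.png"); b=cv2.imread("pics/side0.png")
cv2.imwrite("pics/c1.png",cv2.resize(a[150:240,100:360],None,fx=3,fy=3,interpolation=cv2.INTER_CUBIC))
cv2.imwrite("pics/c2.png",cv2.resize(b[180:355,200:300],None,fx=3.4,fy=3.4,interpolation=cv2.INTER_CUBIC))
E
```

```text
(no output)
```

View pics/c1.png

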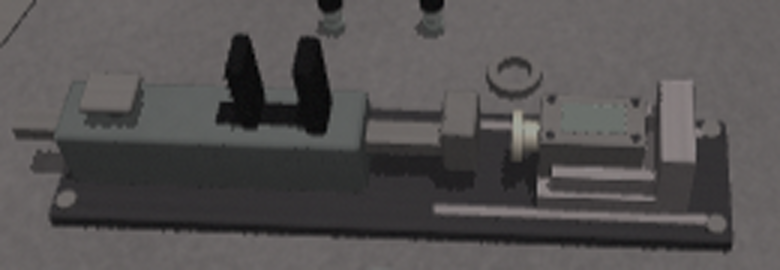

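View pics/c2.png

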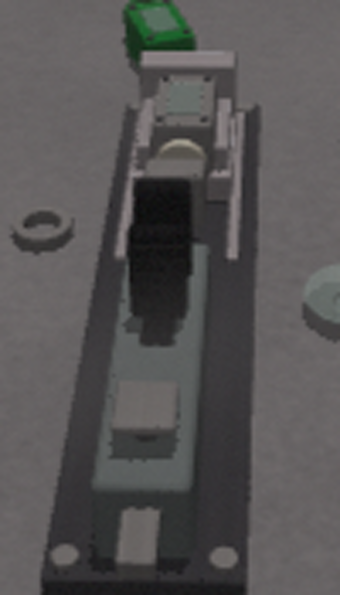

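```bash
cat >> h.py <<'E'
from scipy.spatial.transform import Rotation as R
from scipy.optimize import least_squares
def cam(f,s=None):
    fl=f["pixels"].shape[0]/2/np.tan(np.radians(f["fovy"])/2)
    if "hand_eye" in f and f.get("hand_eye") is not None:
        T=np.eye(4);T[:3,:3]=R.from_euler('xyz',s["ee_rot"]).as_matrix();T[:3,3]=s["eef_pos"];T=T@np.array(f["hand_eye"])
        return fl,f["cx"],f["cy"],T[:3,:3],T[:3,3]
    a=np.array(f["attitude"]); 
    M=a if a.shape==(3,3) else (R.from_euler('xyz',a).as_matrix() if a.size==3 else R.from_quat(a).as_matrix())
    return fl,f["cx"],f["cy"],M,np.array(f["position"])
def proj(c,P):
    p=(np.atleast_2d(P)-c[4])@c[3]
    return np.c_[c[0]*p[:,0]/p[:,2]+c[1],c[0]*p[:,1]/p[:,2]+c[2]]
def ray(c,u,v,z):
    d=c[3]@np.array([(u-c[1])/c[0],(v-c[2])/c[0],1]); return c[4]+d*(z-c[4][2])/d[2]
def clampT(v,P):
    P=np.atleast_2d(P); c,s=np.cos(v[2]),np.sin(v[2])
    return np.c_[v[0]+c*P[:,0]-s*P[:,1],v[1]+s*P[:,0]+c*P[:,1],P[:,2]]
E
python3 - <<'E'
from h import *
A=arm.grab_frame("scene");B=arm.grab_frame("side")
print(A["attitude"])
ca,cb=cam(A),cam(B)
o=np.array([100,150])
pa=np.array([[52,219],[731,238],[62,138],[367,145]])/3+o
Pa=np.array([[-165,-45,12],[235,-45,12],[-155,-22,58],[20,-22,58]])/1e3
pb=np.array([[43,582],[247,585],[260,107],[95,488],[196,489]])/3.4+[200,180]
Pb=np.array([[-165,45,12],[-165,-45,12],[235,-45,12],[-155,22,58],[-155,-22,58]])/1e3
for na,nb in((1,0),(0,1),(1,1)):
    def f(v): return np.r_[na*(proj(ca,clampT(v,Pa))-pa).ravel(),nb*(proj(cb,clampT(v,Pb))-pb).ravel()]
    r=least_squares(f,[0.54,0,1.26],loss='soft_l1',x_scale=[.01,.01,.1]); print(r.x,np.degrees(r.x[2]));print(np.round(f(r.x),1))
v=r.x
for n,p in dict(palm=[-6,0,112],trig=[-43,0,112],tab=[-122,0,75]).items(): print(n,np.round(clampT(v,np.array(p)/1e3),4),proj(ca,clampT(v,np.array(p)/1e3)),proj(cb,clampT(v,np.array(p)/1e3)))
E
```

```text
[-2.51221709 -0.01166311  1.30132436]
[0.5418928  0.0059465  1.27393431] 72.99105958868607
[ 0.2 -0.7  3.3 -0.3 -2.1 -0.1 -0.2  0.6 -0.  -0.   0.  -0.  -0.  -0.
 -0.  -0.  -0.  -0. ]
[ 0.54196857 -0.00350106  1.26629223] 72.55320046488788
[-0.  -0.  -0.   0.  -0.   0.  -0.   0.  -0.2 -0.1  1.  -0.2  0.1 -1.2
 -0.9  0.2  0.1  0.3]
[ 5.41115341e-01 -3.85898155e-04  1.27387026e+00] 72.98738952085775
[-3.6 -0.2 -0.2  0.2 -6.   0.4 -4.   1.  -0.3 -1.4  0.7 -1.9 -1.4 -1.9
 -1.1 -1.1 -0.2 -1.2]
palm [[ 0.5394 -0.0061  0.112 ]] [[200.09641561 167.70108641]] [[247.3955168  232.88710078]]
trig [[ 0.5285 -0.0415  0.112 ]] [[177.13063941 167.04756162]] [[245.95227447 245.95794378]]
tab [[ 0.5054 -0.117   0.075 ]] [[134.48381448 180.39691637]] [[243.32132764 297.67181198]]
```

The thing wanted is the clamp at scene (117–345, 175–230) with the grey cell at (298,193). Look-alikes are the green one (387,195) and the purple one (340,275), both loose on the bench, so I leave them alone. The crop confirms the choice: trigger at (180,177) and palm at (203,175). Next I move above it for a wrist look.

Request:
move_arm(
  jaw=[0,0,0,0,0],
  offset=[
    [0.045,0,0.042],
    [0.045,0,0.042],
    [0.045,0,0.042],
    [0.045,0,0.042],
    [0.045,0,0.042],
  ],
  roll=[0,0,0,0,0],
)

```text
t: 2.08
eef_pos: [0.3341, 0.3661, 0.2269]
ee_rot: [-1.571, 0.001, -1.87]
force: [0.8, 0.3, -0.6]
width: 0.0877
```

Request:
move_arm(
  jaw=[0,0,0,0,0],
  offset=[
    [0.045,0,0.042],
    [0.045,0,0.042],
    [0.045,0,0.042],
    [0.045,0,0.042],
    [0.045,0,0.042],
  ],
  roll=[0,0,0,0,0],
)

```text
t: 2.7
eef_pos: [0.4684, 0.0891, 0.2272]
ee_rot: [-1.57, 0.001, -1.87]
force: [1.1, 1.1, 0.5]
width: 0.0873
```

Request:
move_arm(
  jaw=[0,0,0],
  offset=[
    [0.04,0,0.045],
    [0.035,0,0.035],
    [0.01,0,0.01],
  ],
  roll=[0,0,0],
)

```text
t: 3.08
eef_pos: [0.5294, -0.0193, 0.2263]
ee_rot: [-1.571, -0.0, -1.874]
force: [0.4, 0.2, -0.5]
width: 0.0878
```

```bash
python3 - <<'E'
from h import *
s=arm.get_state();f=arm.grab_frame("wrist"); s2=arm.get_state()
print(s["t"],np.round(s["eef_pos"],4),np.round(s["ee_rot"],4),np.round(s2["eef_pos"],4),np.round(s["force"],2))
cv2.imwrite("pics/w1.png",f["pixels"])
c=cam(f,s)
for t in ["palm_top","trigger_top","jaw_face","tab_top","plug_face","cell"]:
    for d in arm.landmark_of(f,t)[:1]: print(t,np.round(d["position"],4),round(d["p"],2),proj(c,d["position"]).round(0))
E
```

```text
3.075 [ 0.5294 -0.0193  0.2263] [-1.5711e+00 -5.0000e-04 -1.8736e+00] [ 0.5295 -0.0193  0.2262] [ 0.37  0.25 -0.49]
palm_top [ 0.5399 -0.003   0.1146] 0.6 [[258. 201.]]
trigger_top [ 0.5284 -0.0415  0.1106] 0.56 [[311. 199.]]
tab_top [ 0.4996 -0.114   0.0768] 0.85 [[400. 196.]]
plug_face [0.5757 0.0991 0.0496] 0.8 [[144. 178.]]
cell [0.5841 0.1474 0.0308] 0.64 [[101. 181.]]
```

View pics/w1.png

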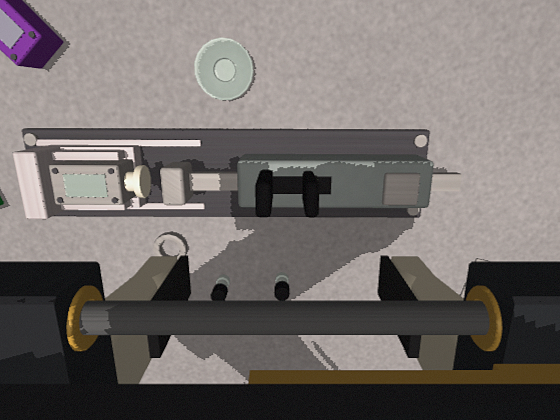

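```bash
python3 - <<'E'
from h import *
a=cv2.imread("pics/w1.png")
cv2.imwrite("pics/w1c.png",cv2.resize(a[120:225,220:440],None,fx=3.6,fy=3.6,interpolation=cv2.INTER_CUBIC))
cv2.imwrite("pics/w1d.png",cv2.resize(a[120:225,10:240],None,fx=3.4,fy=3.4,interpolation=cv2.INTER_CUBIC))
E
```

```text
(no output)
```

View pics/w1c.png

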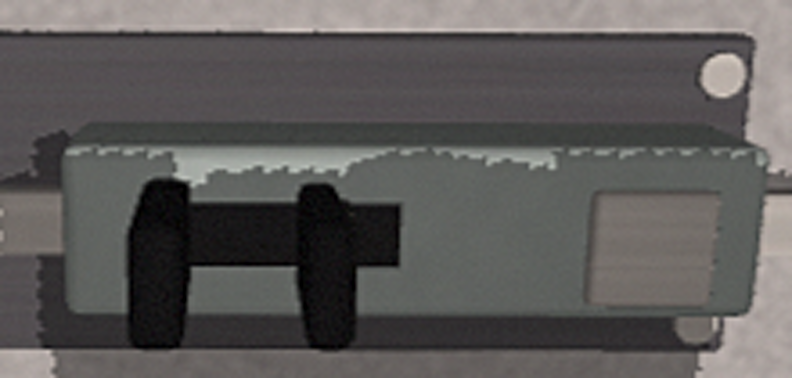

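View pics/w1d.png

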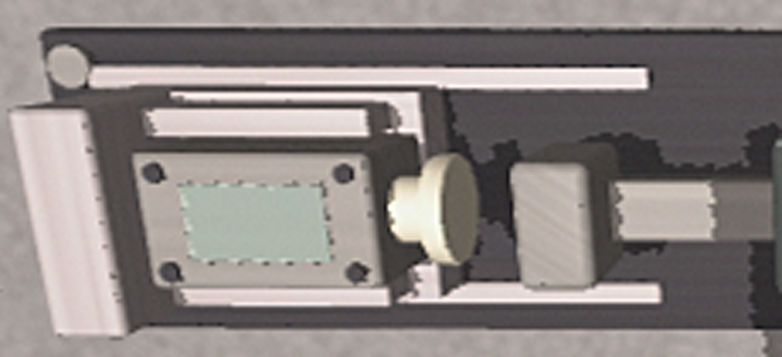

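```bash
python3 - <<'E'
from h import *
s=arm.get_state();f=arm.grab_frame("wrist");c=cam(f,s)
P=np.array([[-155,-22,58],[20,-22,58],[20,22,58],[-155,22,58],[-165,-45,12],[-165,45,12],[235,-45,12],[-137,-14,75],[-137,14,75],[-107,-14,75],[-107,14,75],[0,14,112],[-12,14,112],[-38,14,112],[-48,14,112]])/1e3
p=np.array([[766,150],[65,148],[68,314],[752,314],[752,38],[720,350],[0,0],[720,193],[713,305],[592,192],[588,304],[130,347],[182,347],[305,347],[354,347]])/3.6+[220,120]
p[6]=np.array([45,33])/3.4+[10,120]
def res(v): return (proj(c,clampT(v,P))-p).ravel()
r=least_squares(res,[.541,0,1.27],x_scale=[.01,.01,.1],loss='soft_l1');v=r.x
print(v,np.degrees(v[2]));print(res(v).reshape(-1,2).round(1).tolist())
for n,q in dict(mid_rest=[-24,0,112],sq=[-13,0,112],palm=[-6,0,112],trig=[-43,0,112],tab=[-122,0,75]).items(): print(n,clampT(v,np.array(q)/1e3).round(4))
# jaw face, plug face along axis: pixel of jaw +x top edge ; anvil
T=R.from_euler('xyz',s["ee_rot"]).as_matrix()
def tocl(w): 
    d=w-np.array([v[0],v[1],0]);cs,sn=np.cos(v[2]),np.sin(v[2]);return np.array([cs*d[0]+sn*d[1],-sn*d[0]+cs*d[1],d[2]])*1e3
for n,(x,y,z) in dict(jawtop=(513,225,.066),plugrim=(450,152,.063),plugbot=(452,265,.033),celltopL=(145,220,.066),celltopR=(372,220,.066),anviltop=(100,220,.075)).items():
    print(n,tocl(ray(c,x/3.4+10,y/3.4+120,z)).round(1))
print("toolx yaw",np.degrees(np.arctan2(T[1,0],T[0,0]))+180,"TCP in clamp",tocl(s["eef_pos"]).round(1))
E
```

```text
[0.53954028 0.00301122 1.27208343] 72.88501145973248
[[3.0, -1.6], [-1.9, -1.4], [-1.1, 0.7], [1.1, 1.1], [1.6, -1.3], [0.6, -0.1], [-2.2, -1.2], [1.0, -0.9], [-0.5, 0.1], [0.8, -0.7], [-0.7, 0.3], [-0.9, 1.2], [0.3, 1.2], [0.1, 1.3], [-0.5, 1.3]]
mid_rest [[ 0.5325 -0.0199  0.112 ]]
sq [[ 0.5357 -0.0094  0.112 ]]
palm [[ 0.5378 -0.0027  0.112 ]]
trig [[ 0.5269 -0.0381  0.112 ]]
tab [[ 0.5036 -0.1136  0.075 ]]
jawtop [85.5  0.1 66. ]
plugrim [100.8 -18.3  63. ]
plugbot [115.2  19.4  33. ]
celltopL [179.9  -1.1  66. ]
celltopR [121.6  -1.2  66. ]
anviltop [185.4  -3.1  75. ]
toolx yaw 72.90600059724986 TCP in clamp [-21.4   5.2 226.8]
```

Request:
move_arm(
  jaw=[0,0,0,0,0],
  offset=[
    [-0.008,0.02,0.005],
    [0,0.05,0],
    [0,0.045,0],
    [0,0.031,0],
    [0,0,0],
  ],
  roll=[0,0,0,0,0],
  grip_force=20,
)

```text
t: 4.1
eef_pos: [0.534, -0.0105, 0.0788]
ee_rot: [-1.575, -0.003, -1.87]
force: [-0.1, -0.9, 0.3]
width: 0.0874
```

```bash
cat >> h.py <<'E'
V=np.array([.5395403,.0030112,1.2720834])
def tocl(w): 
    d=np.array(w)-np.array([V[0],V[1],0]);cs,sn=np.cos(V[2]),np.sin(V[2]);return np.array([cs*d[0]+sn*d[1],-sn*d[0]+cs*d[1],d[2]])*1e3
def rep():
    s=arm.get_state();F=np.array(s["force"]);cs,sn=np.cos(V[2]),np.sin(V[2])
    print("t",s["t"],"clampTCP",tocl(s["eef_pos"]).round(1),"w",np.round(s["width"]*1e3,2),"Fcl",np.round([cs*F[0]+sn*F[1],-sn*F[0]+cs*F[1],F[2]],1),"yaw",np.round(s["ee_rot"],4))
    return s
E
python3 - <<'E'
from h import *
s=rep();f=arm.grab_frame("wrist");cv2.imwrite("pics/w2.png",f["pixels"])
f=arm.grab_frame("side");cv2.imwrite("pics/s2.png",cv2.resize(f["pixels"][150:360,180:330],None,fx=3,fy=2.8))
E
```

```text
t 4.1 clampTCP [-14.5   1.3  78.8] w 87.4 Fcl [-0.9 -0.1  0.3] yaw [-1.5746 -0.0026 -1.8696]
```

View pics/w2.png

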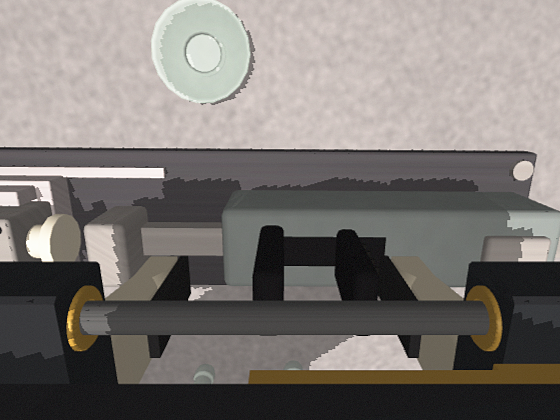

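View pics/s2.png

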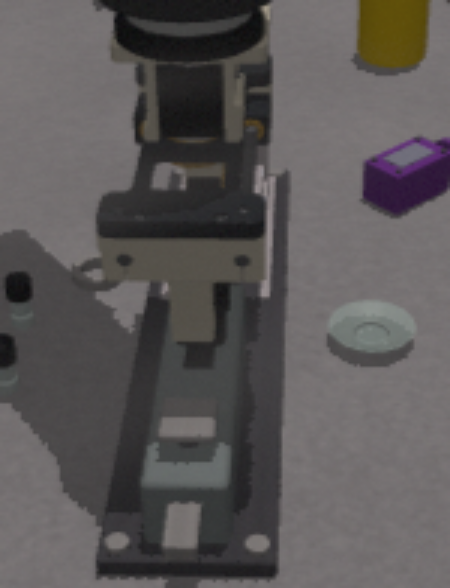

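The fingers straddle trigger and palm: trigger at wrist pixel (355,255), palm at (270,255), pads on either side. Next is a slow first squeeze.

Request:
move_arm(
  jaw=[0.12,0.2,0.25,0.3,0.35],
  offset=[
    [-0.001,0,0.002],
    [0,0,0],
    [0,0,0],
    [0,0,0],
    [0,0,0],
  ],
  roll=[0,0,0,0,0],
  grip_force=20,
)

```text
t: 4.82
eef_pos: [0.5383, -0.0111, 0.0816]
ee_rot: [-1.57, -0.0, -1.871]
force: [-0.3, -4.4, 3.0]
width: 0.0586
```

```bash
python3 -c "
from h import *
rep()"
```

```text
t 4.825 clampTCP [-13.9  -3.   81.6] w 58.56 Fcl [-4.3 -1.   3. ] yaw [-1.5696e+00 -4.0000e-04 -1.8706e+00]
```

Request:
move_arm(
  jaw=[0.4,0.45,0.5,0.55],
  offset=[
    [0,0,-0.001],
    [0,0,0],
    [0,0,0],
    [0,0,0],
  ],
  roll=[0,0,0,0],
)

```text
t: 5.32
eef_pos: [0.5372, -0.0117, 0.0813]
ee_rot: [-1.57, -0.002, -1.87]
force: [1.3, -9.3, 2.6]
width: 0.0411
```

```bash
python3 -c "
from h import *
rep()"
```

```text
t 5.325 clampTCP [-14.8  -2.1  81.3] w 41.07 Fcl [-8.5 -4.   2.6] yaw [-1.5698e+00 -1.7000e-03 -1.8705e+00]
```

Request:
move_arm(
  jaw=[0.6,0.65,0.68],
  offset=[
    [0,0,0],
    [0,0,0],
    [0,0,0],
  ],
  roll=[0,0,0],
)

```text
t: 5.7
eef_pos: [0.5372, -0.0118, 0.0813]
ee_rot: [-1.57, -0.002, -1.871]
force: [1.6, -10.0, 2.3]
width: 0.029
```

```bash
python3 -c "
from h import *
rep()"
```

```text
t 5.7 clampTCP [-14.8  -2.1  81.3] w 28.95 Fcl [-9.1 -4.5  2.3] yaw [-1.5698e+00 -1.7000e-03 -1.8707e+00]
```

Request:
move_arm(
  jaw=[0.72,0.76,0.8],
  offset=[
    [0,0,0],
    [0,0,0],
    [0,0,0],
  ],
  roll=[0,0,0],
)

```text
t: 6.08
eef_pos: [0.5371, -0.012, 0.0814]
ee_rot: [-1.57, -0.002, -1.871]
force: [1.9, -12.2, 1.8]
width: 0.0253
```

```bash
python3 -c "
from h import *
rep()
f=arm.grab_frame('wrist');cv2.imwrite('pics/w3.png',f['pixels'])"
```

```text
t 6.075 clampTCP [-15.1  -2.1  81.4] w 25.31 Fcl [-11.1  -5.4   1.8] yaw [-1.57   -0.0021 -1.8707]
```

View pics/w3.png

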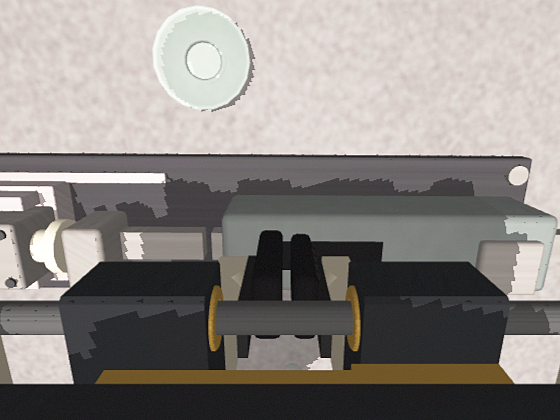

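Request:
move_arm(
  jaw=[0.6,0.4,0.2,0.1,0.1],
  offset=[
    [0,0,-0.001],
    [0,0,0],
    [0,0,0],
    [0,0,0],
    [0,0,0],
  ],
  roll=[0,0,0,0,0],
)

```text
t: 6.75
eef_pos: [0.536, -0.0096, 0.0805]
ee_rot: [-1.571, 0.0, -1.871]
force: [-0.4, -1.7, 2.0]
width: 0.0692
```

Request:
move_arm(
  jaw=[0.1,0.1,0.1],
  offset=[
    [0,0,0],
    [0,0,0],
    [0,0,0],
  ],
  roll=[0,0,0],
)

```text
t: 7.12
eef_pos: [0.5361, -0.0095, 0.0805]
ee_rot: [-1.571, 0.0, -1.87]
force: [0.5, 0.1, -0.7]
width: 0.079
```

```bash
python3 -c "
from h import *
rep()
f=arm.grab_frame('wrist');cv2.imwrite('pics/w4.png',f['pixels'])
f=arm.grab_frame('scene');cv2.imwrite('pics/s4.png',cv2.resize(f['pixels'][150:240,100:360],None,fx=3,fy=3))"
```

```text
t 7.125 clampTCP [-13.   -0.4  80.5] w 79.02 Fcl [ 0.2 -0.5 -0.7] yaw [-1.5709e+00  2.0000e-04 -1.8705e+00]
```

View pics/w4.png

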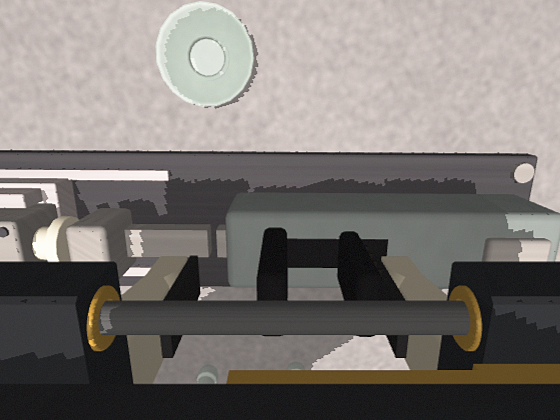

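View pics/s4.png

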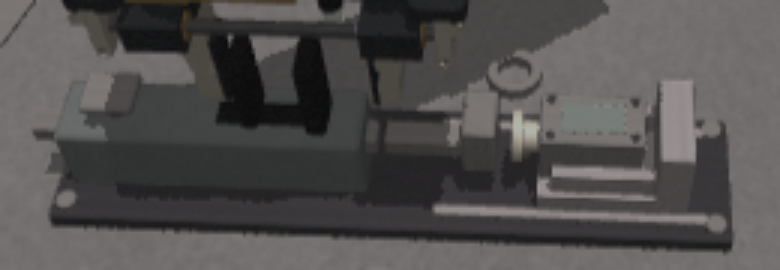

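Request:
move_arm(
  jaw=[0.18,0.24,0.3,0.36,0.42],
  offset=[
    [0,0,0],
    [0,0,0],
    [0,0,0],
    [0,0,0],
    [0,0,0],
  ],
  roll=[0,0,0,0,0],
)

```text
t: 7.85
eef_pos: [0.5356, -0.0109, 0.0805]
ee_rot: [-1.571, -0.002, -1.871]
force: [-0.0, -9.5, -1.6]
width: 0.0527
```

Request:
move_arm(
  jaw=[0.47,0.52,0.57,0.62],
  offset=[
    [0,0,0],
    [0,0,0],
    [0,0,0],
    [0,0,0],
  ],
  roll=[0,0,0,0],
)

```text
t: 8.35
eef_pos: [0.5354, -0.0118, 0.0805]
ee_rot: [-1.572, -0.003, -1.871]
force: [1.6, -10.9, -0.6]
width: 0.035
```

```bash
python3 -c "
from h import *
rep()"
```

```text
t 8.35 clampTCP [-15.4  -0.4  80.5] w 34.97 Fcl [-10.   -4.7  -0.6] yaw [-1.5717 -0.003  -1.8707]
```

Request:
move_arm(
  jaw=[0.67,0.72,0.76,0.8],
  offset=[
    [0,0,0],
    [0,0,0],
    [0,0,0],
    [0,0,0],
  ],
  roll=[0,0,0,0],
)

```text
t: 8.85
eef_pos: [0.5355, -0.0115, 0.0805]
ee_rot: [-1.572, -0.003, -1.871]
force: [1.0, -8.7, 0.0]
width: 0.0259
```

```bash
python3 -c "
from h import *
rep()
f=arm.grab_frame('scene');cv2.imwrite('pics/s5.png',cv2.resize(f['pixels'][150:240,100:360],None,fx=3,fy=3))"
```

```text
t 8.85 clampTCP [-15.1  -0.4  80.5] w 25.89 Fcl [-8.  -3.6  0. ] yaw [-1.5715 -0.0026 -1.8709]
```

View pics/s5.png

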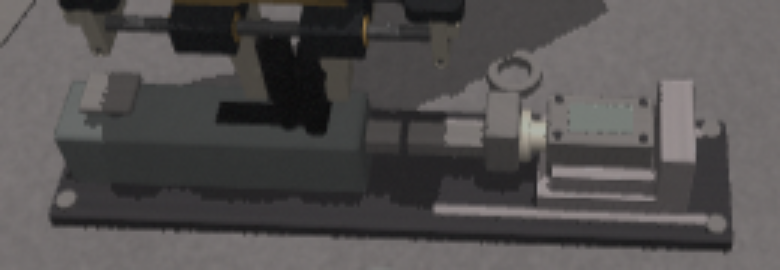

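Request:
move_arm(
  jaw=[0.6,0.4,0.2,0.1,0.1],
  offset=[
    [0,0,0],
    [0,0,0],
    [0,0,0],
    [0,0,0],
    [0,0,0],
  ],
  roll=[0,0,0,0,0],
)

```text
t: 9.52
eef_pos: [0.536, -0.0096, 0.0805]
ee_rot: [-1.571, 0.0, -1.871]
force: [0.6, -2.3, 0.4]
width: 0.0693
```

Request:
move_arm(
  jaw=[0.1,0.1,0.1,0.1],
  offset=[
    [0,0,0],
    [0,0,0],
    [0,0,0],
    [0,0,0],
  ],
  roll=[0,0,0,0],
)

```text
t: 10.02
eef_pos: [0.5361, -0.0096, 0.0806]
ee_rot: [-1.571, 0.0, -1.87]
force: [0.1, 0.2, -0.5]
width: 0.0787
```

```bash
python3 -c "
from h import *
rep()
f=arm.grab_frame('wrist');cv2.imwrite('pics/w6.png',f['pixels'])
f=arm.grab_frame('scene');cv2.imwrite('pics/s6.png',cv2.resize(f['pixels'][160:230,240:360],None,fx=6,fy=6))"
```

```text
t 10.025 clampTCP [-13.1  -0.4  80.6] w 78.67 Fcl [ 0.2 -0.  -0.5] yaw [-1.5707e+00  2.0000e-04 -1.8705e+00]
```

View pics/s6.png

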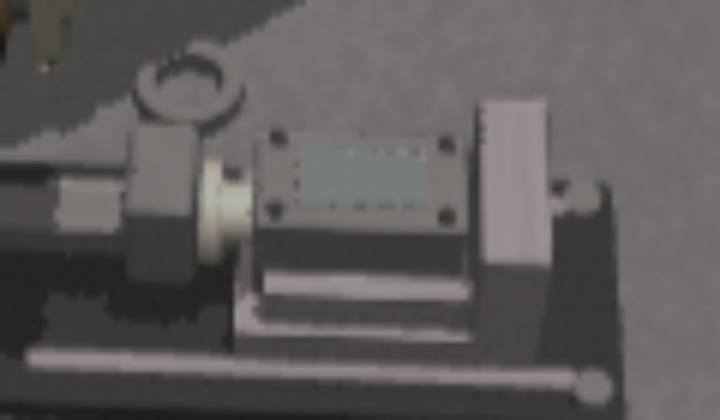

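View pics/w6.png

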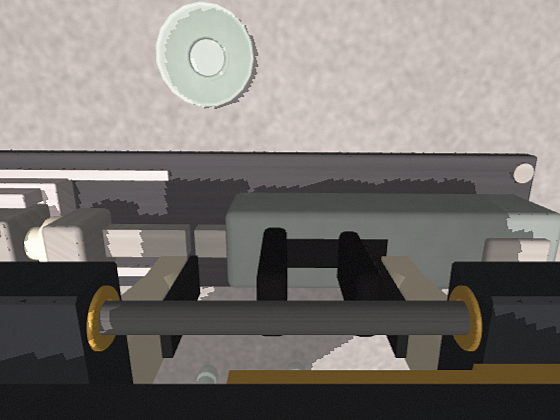

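Request:
move_arm(
  jaw=[0.18,0.24,0.3,0.36,0.42],
  offset=[
    [0,0,0],
    [0,0,0],
    [0,0,0],
    [0,0,0],
    [0,0,0],
  ],
  roll=[0,0,0,0,0],
)

```text
t: 10.75
eef_pos: [0.5356, -0.0109, 0.0805]
ee_rot: [-1.571, -0.002, -1.871]
force: [-0.2, -8.2, 0.4]
width: 0.0525
```

```bash
python3 -c "
from h import *
rep()"
```

```text
t 10.75 clampTCP [-14.5  -0.4  80.5] w 52.46 Fcl [-7.9 -2.2  0.4] yaw [-1.5713e+00 -1.8000e-03 -1.8706e+00]
```

Request:
move_arm(
  jaw=[0.46,0.5,0.54,0.57],
  offset=[
    [0,0,0],
    [0,0,0],
    [0,0,0],
    [0,0,0],
  ],
  roll=[0,0,0,0],
)

```text
t: 11.25
eef_pos: [0.5349, -0.013, 0.0805]
ee_rot: [-1.572, -0.005, -1.87]
force: [1.9, -19.4, 0.2]
width: 0.0385
```

```bash
python3 -c "
from h import *
rep()"
```

```text
t 11.25 clampTCP [-16.7  -0.3  80.5] w 38.52 Fcl [-18.   -7.6   0.2] yaw [-1.5722 -0.0051 -1.8704]
```

Request:
move_arm(
  jaw=[0.6,0.63,0.66],
  offset=[
    [0,0,0],
    [0,0,0],
    [0,0,0],
  ],
  roll=[0,0,0],
)

```text
t: 11.62
eef_pos: [0.5348, -0.0134, 0.0805]
ee_rot: [-1.572, -0.005, -1.871]
force: [1.6, -19.5, 0.8]
width: 0.0308
```

```bash
python3 -c "
from h import *
rep()
f=arm.grab_frame('scene');cv2.imwrite('pics/s7.png',cv2.resize(f['pixels'][160:230,240:360],None,fx=6,fy=6))"
```

```text
t 11.625 clampTCP [-17.1  -0.3  80.5] w 30.8 Fcl [-18.2  -7.2   0.8] yaw [-1.5724 -0.0055 -1.8707]
```

View pics/s7.png

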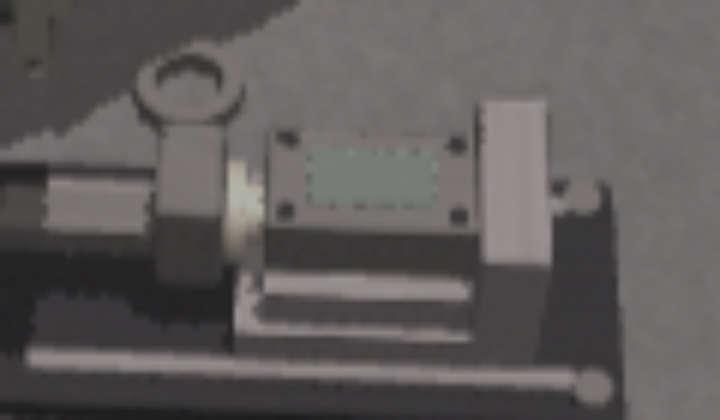

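Request:
move_arm(
  jaw=[0.68,0.7,0.72],
  offset=[
    [-0.001,0,0],
    [-0.001,0,0],
    [0,0,0],
  ],
  roll=[0,0,0],
  grip_force=24,
)

```text
t: 12.05
eef_pos: [0.5354, -0.0114, 0.0805]
ee_rot: [-1.572, -0.005, -1.871]
force: [1.3, -19.7, 1.6]
width: 0.0255
```

```bash
python3 -c "
from h import *
rep()
f=arm.grab_frame('scene');cv2.imwrite('pics/s8.png',cv2.resize(f['pixels'][160:230,240:360],None,fx=6,fy=6))"
```

```text
t 12.05 clampTCP [-15.   -0.3  80.5] w 25.5 Fcl [-18.4  -7.1   1.6] yaw [-1.5723 -0.0053 -1.8708]
```

View pics/s8.png

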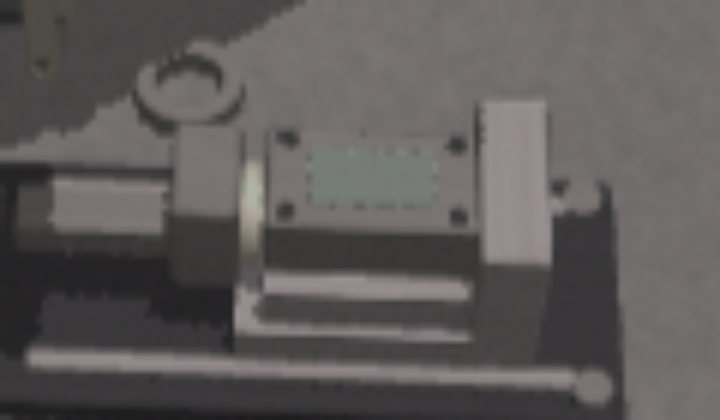

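Request:
move_arm(
  jaw=[0.6,0.4,0.2,0.1,0.1],
  offset=[
    [0.002,0,0],
    [0,0,0],
    [0,0,0],
    [0,0,0],
    [0,0,0],
  ],
  roll=[0,0,0,0,0],
)

```text
t: 12.72
eef_pos: [0.5361, -0.0095, 0.0806]
ee_rot: [-1.571, 0.0, -1.87]
force: [0.5, -2.3, -0.1]
width: 0.0698
```

Request:
move_arm(
  jaw=[0.1,0.1,0.1,0.1],
  offset=[
    [0,0,0],
    [0,0,0],
    [0,0,0],
    [0,0,0],
  ],
  roll=[0,0,0,0],
)

```text
t: 13.22
eef_pos: [0.5361, -0.0096, 0.0806]
ee_rot: [-1.571, 0.0, -1.871]
force: [-0.4, 0.3, -0.2]
width: 0.0787
```

```bash
python3 -c "
from h import *
rep()
f=arm.grab_frame('scene');cv2.imwrite('pics/s9.png',cv2.resize(f['pixels'][160:230,240:360],None,fx=6,fy=6))
f=arm.grab_frame('wrist');cv2.imwrite('pics/w9.png',cv2.resize(f['pixels'][150:300,0:300],None,fx=2.6,fy=2.6))"
```

```text
t 13.225 clampTCP [-13.1  -0.4  80.6] w 78.67 Fcl [ 0.2  0.5 -0.2] yaw [-1.5708e+00  2.0000e-04 -1.8705e+00]
```

View pics/s9.png

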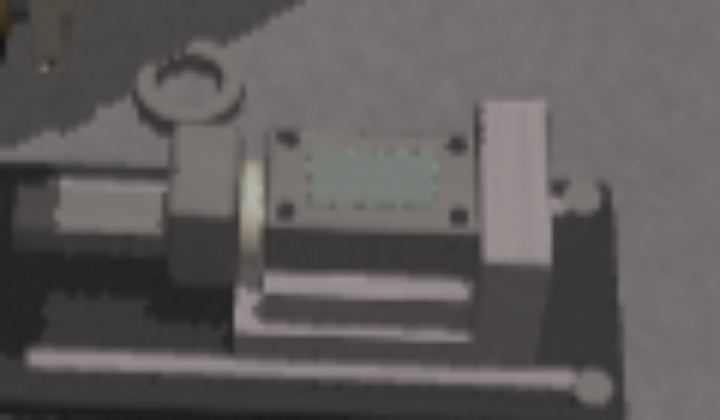

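View pics/w9.png

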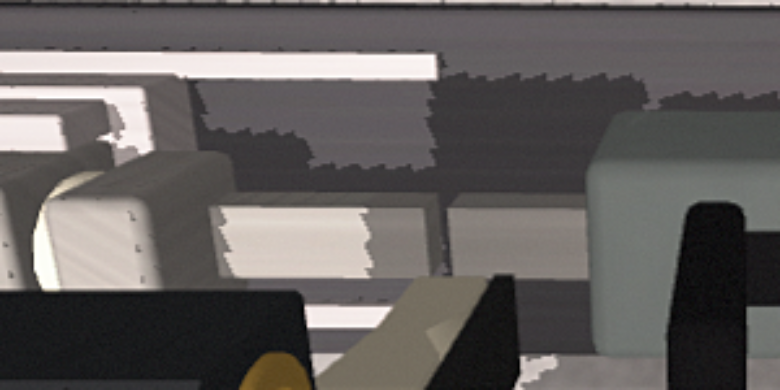

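Request:
move_arm(
  jaw=[0.18,0.24,0.3,0.35,0.39],
  offset=[
    [0,0,0],
    [0,0,0],
    [0,0,0],
    [0,0,0],
    [0,0,0],
  ],
  roll=[0,0,0,0,0],
)

```text
t: 13.95
eef_pos: [0.5357, -0.0108, 0.0805]
ee_rot: [-1.571, -0.001, -1.871]
force: [0.9, -5.1, -0.3]
width: 0.0542
```

```bash
python3 -c "
from h import *
rep()"
```

```text
t 13.95 clampTCP [-14.3  -0.4  80.5] w 54.2 Fcl [-4.6 -2.4 -0.3] yaw [-1.5712e+00 -1.5000e-03 -1.8707e+00]
```

Request:
move_arm(
  jaw=[0.41,0.43,0.45],
  offset=[
    [0,0,0],
    [0,0,0],
    [0,0,0],
  ],
  roll=[0,0,0],
)

```text
t: 14.32
eef_pos: [0.5352, -0.0121, 0.0805]
ee_rot: [-1.572, -0.004, -1.87]
force: [1.5, -14.5, 0.3]
width: 0.0486
```

```bash
python3 -c "
from h import *
rep()"
```

```text
t 14.325 clampTCP [-15.7  -0.3  80.5] w 48.58 Fcl [-13.4  -5.7   0.3] yaw [-1.5719 -0.0037 -1.8705]
```

Request:
move_arm(
  jaw=[0.465,0.475],
  offset=[
    [0,0,0],
    [0,0,0],
  ],
  roll=[0,0],
)

```text
t: 14.58
eef_pos: [0.5349, -0.0129, 0.0805]
ee_rot: [-1.572, -0.005, -1.871]
force: [1.2, -17.7, 0.4]
width: 0.0465
```

```bash
python3 -c "
from h import *
rep()"
```

```text
t 14.575 clampTCP [-16.6  -0.3  80.5] w 46.52 Fcl [-16.6  -6.3   0.4] yaw [-1.5722 -0.0048 -1.8706]
```

Request:
move_arm(
  jaw=[0.485,0.49],
  offset=[
    [0,0,0],
    [0,0,0],
  ],
  roll=[0,0],
)

```text
t: 14.82
eef_pos: [0.5348, -0.0132, 0.0805]
ee_rot: [-1.572, -0.005, -1.871]
force: [1.6, -18.8, 0.0]
width: 0.0449
```

```bash
python3 -c "
from h import *
rep()"
```

```text
t 14.825 clampTCP [-16.9  -0.3  80.5] w 44.92 Fcl [-17.5  -7.1   0. ] yaw [-1.5724 -0.0052 -1.8706]
```

Request:
move_arm(
  jaw=[0.505,0.515],
  offset=[
    [0,0,0],
    [0,0,0],
  ],
  roll=[0,0],
)

```text
t: 15.08
eef_pos: [0.5347, -0.0134, 0.0804]
ee_rot: [-1.573, -0.006, -1.871]
force: [2.1, -21.0, -0.2]
width: 0.043
```

```bash
python3 -c "
from h import *
rep()"
```

```text
t 15.075 clampTCP [-17.1  -0.2  80.4] w 43.03 Fcl [-19.5  -8.2  -0.2] yaw [-1.5725 -0.0056 -1.8706]
```

Request:
move_arm(
  jaw=[0.525,0.53],
  offset=[
    [0,0,0],
    [0,0,0],
  ],
  roll=[0,0],
)

```text
t: 15.32
eef_pos: [0.5346, -0.0139, 0.0805]
ee_rot: [-1.573, -0.006, -1.871]
force: [1.7, -23.1, 0.5]
width: 0.0415
```

```bash
python3 -c "
from h import *
rep()"
```

```text
t 15.325 clampTCP [-17.6  -0.2  80.5] w 41.53 Fcl [-21.6  -8.4   0.5] yaw [-1.5727 -0.0063 -1.8706]
```

Request:
move_arm(
  jaw=[0.54,0.545,0.545],
  offset=[
    [0,0,0],
    [0,0,0],
    [0,0,0],
  ],
  roll=[0,0,0],
)

```text
t: 15.7
eef_pos: [0.5344, -0.0144, 0.0805]
ee_rot: [-1.573, -0.007, -1.871]
force: [2.9, -24.9, 1.4]
width: 0.04
```

```bash
python3 -c "
from h import *
rep()
f=arm.grab_frame('scene');cv2.imwrite('pics/s10.png',cv2.resize(f['pixels'][160:230,240:360],None,fx=6,fy=6))"
```

```text
t 15.7 clampTCP [-18.2  -0.2  80.5] w 39.98 Fcl [-22.9 -10.1   1.4] yaw [-1.5729 -0.007  -1.8707]
```

View pics/s10.png

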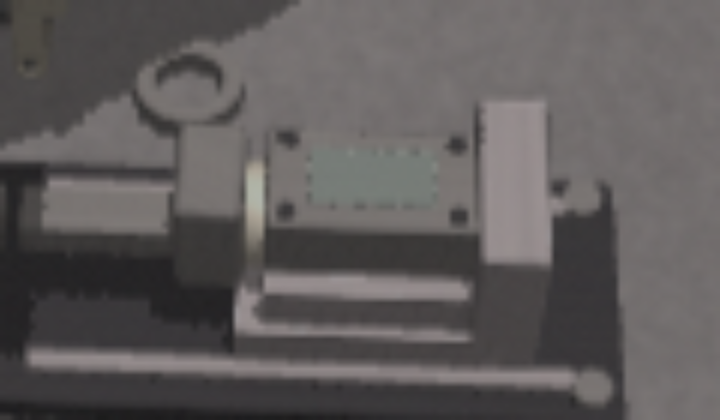

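Request:
move_arm(
  jaw=[0.555,0.56,0.56,0.56,0.56],
  offset=[
    [0,0,0],
    [0,0,0],
    [0,0,0],
    [0,0,0],
    [0,0,0],
  ],
  roll=[0,0,0,0,0],
)

```text
t: 16.38
eef_pos: [0.5342, -0.0149, 0.0804]
ee_rot: [-1.573, -0.008, -1.871]
force: [2.6, -27.6, 1.1]
width: 0.0385
```

```bash
python3 -c "
from h import *
rep()"
```

```text
t 16.375 clampTCP [-18.7  -0.2  80.4] w 38.54 Fcl [-25.7 -10.6   1.1] yaw [-1.5732 -0.0077 -1.8707]
```

Request:
move_arm(
  jaw=[0.56,0.56,0.56,0.56,0.56],
  offset=[
    [0,0,0],
    [0,0,0],
    [0,0,0],
    [0,0,0],
    [0,0,0],
  ],
  roll=[0,0,0,0,0],
)

```text
t: 17.0
eef_pos: [0.5342, -0.0149, 0.0805]
ee_rot: [-1.573, -0.008, -1.871]
force: [2.2, -27.9, 0.3]
width: 0.0385
```

```bash
python3 -c "
from h import *
rep()"
```

```text
t 17.0 clampTCP [-18.7  -0.2  80.5] w 38.54 Fcl [-26.1 -10.3   0.3] yaw [-1.5731 -0.0077 -1.8706]
```

Request:
move_arm(
  jaw=[0.56,0.56,0.56,0.56,0.56],
  offset=[
    [0,0,0],
    [0,0,0],
    [0,0,0],
    [0,0,0],
    [0,0,0],
  ],
  roll=[0,0,0,0,0],
)

```text
t: 17.62
eef_pos: [0.5342, -0.0149, 0.0805]
ee_rot: [-1.573, -0.008, -1.871]
force: [1.3, -27.2, 1.0]
width: 0.0387
```

Request:
move_arm(
  jaw=[0.56,0.56,0.56,0.56,0.56],
  offset=[
    [0,0,0],
    [0,0,0],
    [0,0,0],
    [0,0,0],
    [0,0,0],
  ],
  roll=[0,0,0,0,0],
)

```text
t: 18.25
eef_pos: [0.5342, -0.0149, 0.0804]
ee_rot: [-1.573, -0.008, -1.871]
force: [2.1, -27.8, 0.9]
width: 0.0388
```

Request:
move_arm(
  jaw=[0.56,0.56,0.56,0.56,0.56],
  offset=[
    [0,0,0],
    [0,0,0],
    [0,0,0],
    [0,0,0],
    [0,0,0],
  ],
  roll=[0,0,0,0,0],
)

```text
t: 18.88
eef_pos: [0.5342, -0.0149, 0.0804]
ee_rot: [-1.573, -0.008, -1.871]
force: [2.1, -27.6, 1.4]
width: 0.039
```

```bash
python3 -c "
from h import *
rep()
f=arm.grab_frame('scene');cv2.imwrite('pics/s11.png',cv2.resize(f['pixels'][160:230,240:360],None,fx=6,fy=6))"
```

```text
t 18.875 clampTCP [-18.7  -0.2  80.4] w 38.98 Fcl [-25.8 -10.2   1.4] yaw [-1.5731 -0.0077 -1.8708]
```

View pics/s11.png

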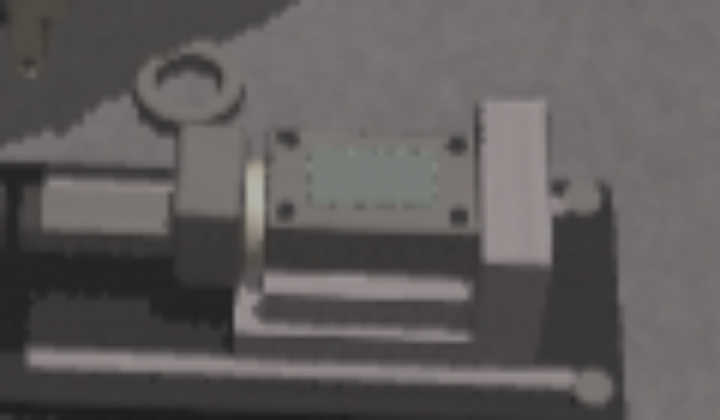

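Request:
move_arm(
  jaw=[0.45,0.3,0.15,0.05,0],
  offset=[
    [0,0,0],
    [0,0,0],
    [0,0,0],
    [0,0,0],
    [0,0,0],
  ],
  roll=[0,0,0,0,0],
)

```text
t: 19.55
eef_pos: [0.5362, -0.0093, 0.0806]
ee_rot: [-1.571, 0.001, -1.87]
force: [0.7, 1.3, 0.4]
width: 0.0825
```

Request:
move_arm(
  jaw=[0,0,0,0,0],
  offset=[
    [0,0,0],
    [0,0,0],
    [0,-0.03,0],
    [0,-0.04,0],
    [0,0,0],
  ],
  roll=[0,0,0,0,0],
)

```text
t: 20.18
eef_pos: [0.5382, -0.0091, 0.1538]
ee_rot: [-1.565, 0.003, -1.87]
force: [0.2, -0.3, -0.7]
width: 0.0876
```

```bash
python3 -c "
from h import *
s=rep()
f=arm.grab_frame('wrist');cv2.imwrite('pics/w12.png',f['pixels'])
c=cam(f,s)
for d in arm.landmark_of(f,'tab_top')[:1]: print(d['position'],tocl(d['position']),proj(c,d['position']),d['p'])
print(proj(c,clampT(V,np.array([-122,0,75])/1e3)))
"
```

```text
t 20.175 clampTCP [-12.   -2.3 153.8] w 87.62 Fcl [-0.2 -0.3 -0.7] yaw [-1.5654  0.0032 -1.8699]
[0.5006, -0.1135, 0.0802] [-122.81137976    2.9277452    80.2       ] [[451.89824245 232.30862197]] 0.93
[[447.92236377 225.55710227]]
```

View pics/w12.png

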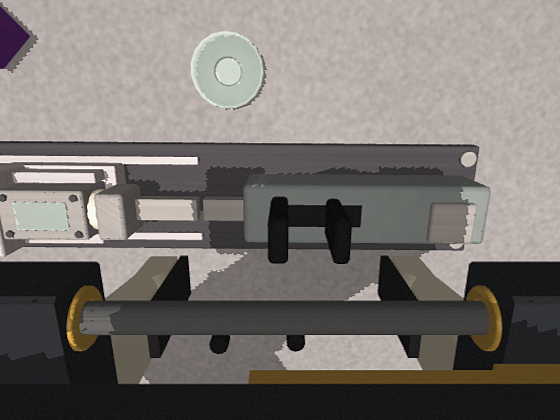

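Request:
move_arm(
  jaw=[0.4,0.8,1,1,1],
  offset=[
    [0.04,0,0],
    [0.04,0,0],
    [0.031,0,0],
    [0,0,0],
    [0,0,0],
  ],
  roll=[0,0,0,0,0],
)

```text
t: 20.9
eef_pos: [0.503, -0.1157, 0.1498]
ee_rot: [-1.572, -0.0, -1.871]
force: [0.9, -0.1, 0.7]
width: 0.0435
```

```bash
python3 -c "
from h import *
s=rep()"
```

```text
t 20.9 clampTCP [-124.2   -0.   149.8] w 43.48 Fcl [ 0.2 -0.9  0.7] yaw [-1.5719e+00 -4.0000e-04 -1.8712e+00]
```

Request:
move_arm(
  jaw=[1,1,1,1,1],
  offset=[
    [0.001,0,0],
    [0,0,0],
    [0,0.03,0],
    [0,0.03,0],
    [0,0,0],
  ],
  roll=[0,0,0,0,0],
)

```text
t: 21.52
eef_pos: [0.5014, -0.1166, 0.0888]
ee_rot: [-1.575, -0.002, -1.87]
force: [0.3, 0.9, -0.2]
width: 0.0008
```

```bash
python3 -c "
from h import *
s=rep()
f=arm.grab_frame('side');cv2.imwrite('pics/s13.png',cv2.resize(f['pixels'][150:360,180:330],None,fx=3,fy=2.8))
f=arm.grab_frame('scene');cv2.imwrite('pics/s14.png',cv2.resize(f['pixels'][120:240,100:360],None,fx=3,fy=3))"
```

```text
t 21.525 clampTCP [-125.5    1.2   88.8] w 0.81 Fcl [ 1.  -0.1 -0.2] yaw [-1.5749e+00 -1.7000e-03 -1.8703e+00]
```

View pics/s13.png

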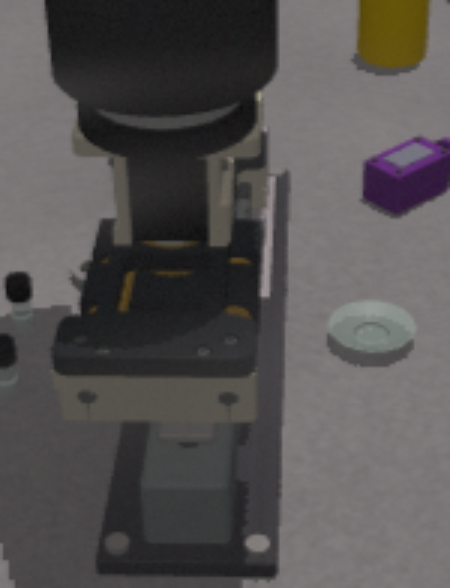

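View pics/s14.png

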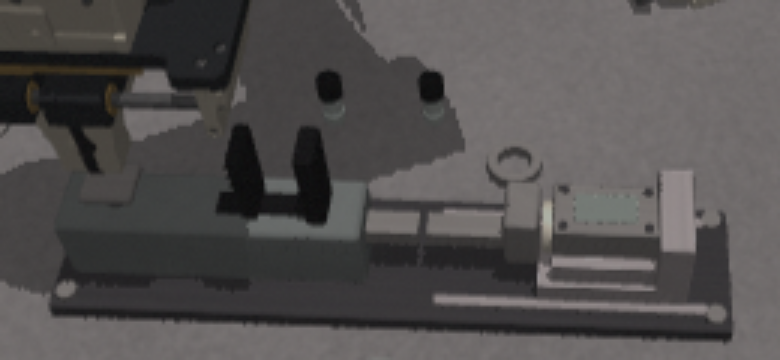

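Request:
move_arm(
  jaw=[1,1,1],
  offset=[
    [-0.002,0.01,0],
    [0,0.003,0],
    [0,0,0],
  ],
  roll=[0,0,0],
)

```text
t: 22.0
eef_pos: [0.5035, -0.1149, 0.0776]
ee_rot: [-1.571, -0.0, -1.871]
force: [0.0, -0.7, 0.5]
width: 0.0005
```

```bash
python3 -c "
from h import *
s=rep()"
```

```text
t 22.0 clampTCP [-123.3   -0.3   77.6] w 0.46 Fcl [-0.6 -0.2  0.5] yaw [-1.5708e+00 -1.0000e-04 -1.8705e+00]
```

Request:
move_arm(
  jaw=[1,1,1,1],
  offset=[
    [0,0.004,0],
    [0,0.003,0],
    [0,0.001,0],
    [0,0,0],
  ],
  roll=[0,0,0,0],
)

```text
t: 22.5
eef_pos: [0.504, -0.1149, 0.0697]
ee_rot: [-1.57, 0.0, -1.87]
force: [1.0, -0.5, 2.1]
width: 0.0002
```

```bash
python3 -c "
from h import *
s=rep()
f=arm.grab_frame('scene');cv2.imwrite('pics/s15.png',cv2.resize(f['pixels'][120:240,100:360],None,fx=3,fy=3))"
```

```text
t 22.5 clampTCP [-123.1   -0.7   69.7] w 0.21 Fcl [-0.2 -1.1  2.1] yaw [-1.5701e+00  2.0000e-04 -1.8704e+00]
```

View pics/s15.png

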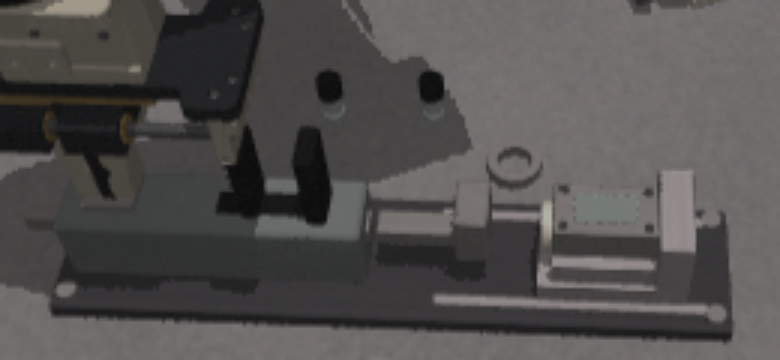

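Request:
move_arm(
  jaw=[1,1,1,1,1],
  offset=[
    [0,0.001,0],
    [0,0,0],
    [0,0,0],
    [0,0,0],
    [0,0,0],
  ],
  roll=[0,0,0,0,0],
)

```text
t: 23.18
eef_pos: [0.5036, -0.1148, 0.0686]
ee_rot: [-1.571, 0.0, -1.871]
force: [2.0, -0.5, 2.7]
width: 0.0003
```

Request:
move_arm(
  jaw=[1,1,1,1,1],
  offset=[
    [0,0,0],
    [0,0,0],
    [0,0,0],
    [0,0,0],
    [0,0,0],
  ],
  roll=[0,0,0,0,0],
)

```text
t: 23.8
eef_pos: [0.5036, -0.1149, 0.0686]
ee_rot: [-1.571, 0.0, -1.871]
force: [0.6, 0.2, 2.7]
width: 0.0002
```

```bash
python3 -c "
from h import *
s=rep()
f=arm.grab_frame('scene');cv2.imwrite('pics/s16.png',cv2.resize(f['pixels'][120:240,100:360],None,fx=3,fy=3))"
```

```text
t 23.8 clampTCP [-123.2   -0.3   68.6] w 0.2 Fcl [ 0.3 -0.6  2.7] yaw [-1.5707  0.     -1.8706]
```

View pics/s16.png

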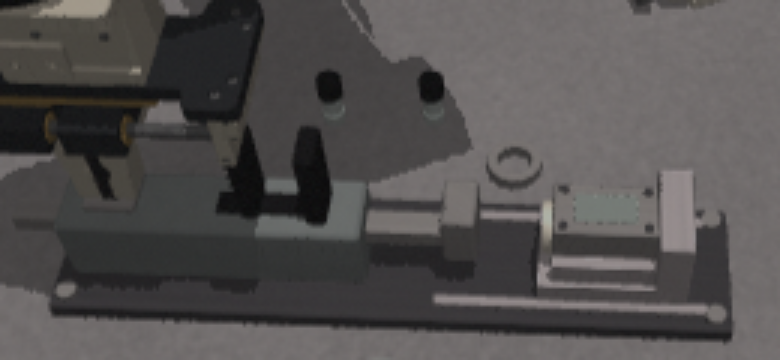

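The jaw is back at its starting place (443–480 px, as in the first crop), and the plug flange is flush at (547,220). I'll lift off the tab.

Request:
move_arm(
  jaw=[1,1,1,1,1],
  offset=[
    [0,-0.005,0],
    [0,-0.02,0],
    [0,-0.06,0],
    [0,-0.06,0],
    [0,0,0],
  ],
  roll=[0,0,0,0,0],
)

```text
t: 24.48
eef_pos: [0.5053, -0.115, 0.2184]
ee_rot: [-1.564, 0.002, -1.87]
force: [0.2, -1.5, -1.0]
width: 0.0004
```

```bash
python3 -c "
from h import *
s=rep()
f=arm.grab_frame('scene');cv2.imwrite('pics/s17.png',cv2.resize(f['pixels'][150:240,100:360],None,fx=3,fy=3))
f=arm.grab_frame('wrist');cv2.imwrite('pics/w17.png',f['pixels'])"
```

```text
t 24.475 clampTCP [-122.8   -2.   218.4] w 0.45 Fcl [-1.3 -0.6 -1. ] yaw [-1.564   0.0024 -1.8703]
```

View pics/s17.png

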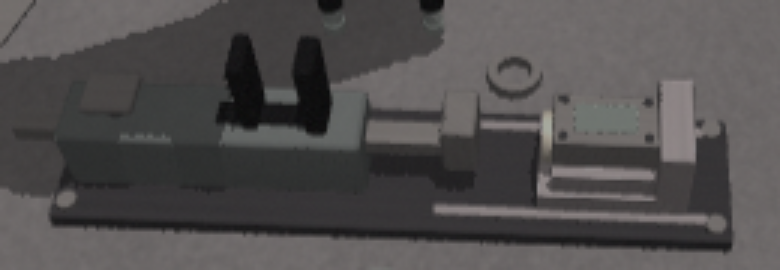

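View pics/w17.png

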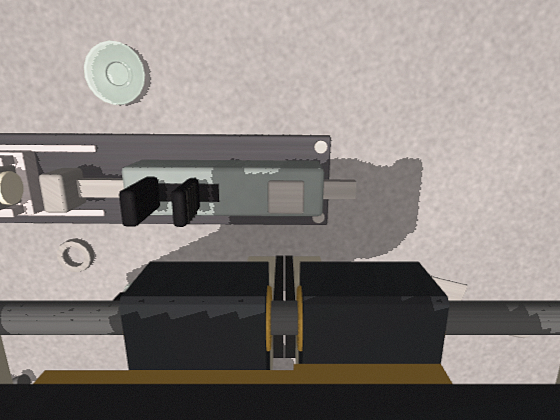

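```bash
python3 -c "
from h import *
f=arm.grab_frame('scene');cv2.imwrite('pics/s18.png',cv2.resize(f['pixels'][175:215,265:325],None,fx=12,fy=12,interpolation=cv2.INTER_NEAREST))"
```

```text
(no output)
```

View pics/s18.png

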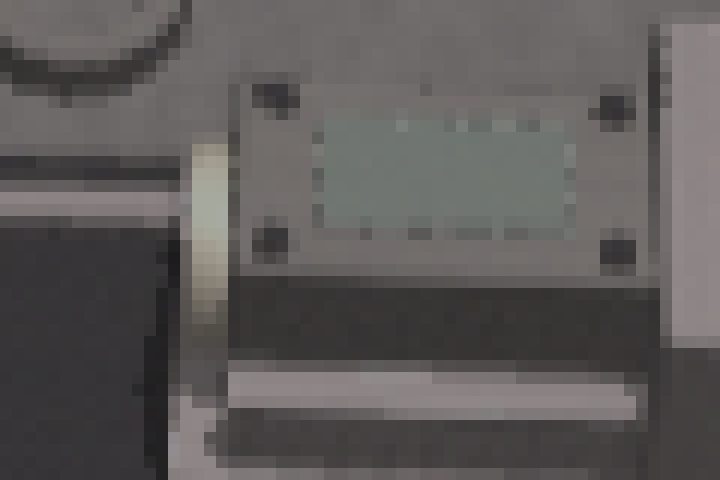

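The flange touches the block with no neck showing (192–228 px against a block edge at 230). The window is intact and the robot is clear, so I'll hand the job in.

```bash
python3 -c "
from h import *
print(arm.job_done())"
```

```text
the job is handed in; nothing more can be done
None
```

The plug is pressed home and the job is handed in at about 24.6 s of the 72 s allowed; `job_done` gives no verdict.

- **Pressing:** Four slow squeezes walked the jaw onto the plug and pushed the cell against the anvil. On the fourth, the trigger stopped moving while the measured squeeze rose past the 17–22 N the plug needs. I held it from about 15.7 to 18.9 s at 25–28 N, which I estimate put about 14–17 N on the plug. The plug load is not measured directly.
- **Release:** I let the trigger go back to rest and lifted clear of it. I then pressed the tab about 6 mm for over a second at under 3 N, and lifted off.
- **Last checks:**
  - The jaw is back at its starting pixels.
  - The flange sits against the block with no neck visible, to the picture's limit of roughly 1–2 mm.
  - The window shows no crack, and the cell is in its cradle.
  - The robot is about 0.14 m above the tab and touching nothing, with force readings within noise.

**Disagreements:**
- Contact with the palm post came about 2 mm off the position I fitted from the camera, so I worked from contact there.
- The force sensor showed up to 10 N sideways during the squeezes, which I did not explain.
- For most of each squeeze the finger drove only the trigger. The palm post was touched, at most, at the end of the first three squeezes.

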